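# Find the high spot of an eccentric arbor in a V-block runout gauge

### The arm

A 6-joint arm with a two-finger parallel gripper is mounted at the origin on the work surface. World frame = base frame: x ahead of the robot, y to its left, z up, the work surface at z = 0. Lengths are in m, angles in rad, forces in N, time in s.
With the tool pointing down it reaches from about 0.3 to 0.85 m from the base axis. Payload 4.2 kg.
Tool frame: the origin (TCP) lies between the finger pads; the fingertips stand 8 mm ahead of it and the grasp point (between the pads) lies 11 mm behind it; z points along the fingers, y is the line along which they close (so a half turn about z gives the same grasp; the last joint's range is limited). The gripper opens to 91 mm and grips with 3 to 60 N. Pads are 32 mm wide; open, the fingers measure 118 mm over their backs; the gripper's body (76 mm by 178 mm) begins 60 mm behind the grasp point.
Start: joints at [-1.141, 0.32, 1.565, -0, 1.257, -0.02], TCP at [0.25, -0.518, 0.222] pointing down, gripper open.
Joint ranges: [-3.11, 3.11], [-0.84, 2.01], [0.21, 2.61], [-1.34, 4.49], [0.05, 2.63], [-2.56, 2.56]. Speed limits (rad/s): [2.57, 2.57, 3.14, 3.14, 3.14, 3.14].

### API

Orientations are given as a unit quaternion [x, y, z, w].
In Python, from bench import get_state, read_camera, finish_job gives the robot as it stands.
- The arm moves only by the shell command python3 -m pendant 'ROWS' [FORCE]. ROWS is JSON, a list of rows, each an object with "gripper": the closure, from -1 (fully open) to 1 (shut), so that 0 is half open; "slide": the shift along the world's x, y, z in mm, a list of three; "twist": the turn about the world's z in degrees. In form: [{"gripper": gripper, "slide": [tx, ty, tz], "twist": twist}, ...]. A call has 1 to 20 rows; each row shifts and turns the commanded pose from where the row before left it; what a row does not reach is not made up. A row lasts 1/8 s, in which the tool goes at most 62.5 mm and 10.7 degrees, less where a joint would pass 70% of its speed; a pose out of reach is approached as far as the arm can. A call is refused whole if a number of a shift passes 62.5 or a number of a turn 10.7, either way. A call with a gripper value outside its range is refused whole. The fingers move at their own pace and stop on an object; FORCE is the grip in N (left out, the last holds). Time passes only in rows, so rows that do not move let the fingers close. It gives the time, the measured TCP pose, the force, the opening and the grip force at its end, in the units of the state.
- get_state(): the state, without advancing time (a new reading comes with each control period).
- read_camera(name): name is "side" or "top"; returns a dict with "image" (480x640x3 uint8, red, green, blue), "depth" (480x640 float32, m along the optical axis (not along the pixel's ray), 0 where there is no reading), "fx", "fy", "cx", "cy" (pixels), "cam_to_world" (4x4, takes a point from camera to world coordinates). Camera axes: x right, y down, z forward; pixel columns grow to the right and rows downward; lengths in m; the calibration is good to about 2 mm. A picture is of the moment at which its call begins.
- finish_job(): hands the job in; it is judged then, once.
The state is a dict: "time_s": time; "joints": joint angles; "qvel": joint speeds; "joint_efforts": joint torques, N m; "eef_pos": TCP position; "eef_rot": TCP orientation; "contact_force": force on the tool from outside, world axes, zero at the start; "moment": the same for the moment, N m; "grip_width": opening from 0.0 (shut) to 1.0 (fully open); "grip_force": force on a finger pad.
Only numpy, scipy, OpenCV 4.12 (cv2) and the standard library are available. Lean on these libraries where they do the work, as an engineer would, in place of code of your own. Each camera call takes 0.05 s, during which the arm holds its last target. There are 200 camera calls.

### The job

Take the steel arbor with the thick off-centre collar and crank handle out of the wooden rack and lay it in both V-blocks of the runout gauge, collar under the raised plunger. Then press the black knob until the head is fully down on its stop, turn the arbor by its crank until its high spot is under the plunger and the needle stands at its greatest reading, and leave it so. Do not knock the plunger, and leave the other spindle and the rest of the bench undisturbed.

Things in the scene. Friction and masses are not known exactly. Their poses are not given: they have to be found in the camera images.
- gauge: Runout gauge fixed to the bench: dark steel base 105 x 225 mm, 10 mm thick. Origin on the bench straight below the plunger; z up, y along the shaft line. Two steel V-blocks at y = -32 and y = +130 mm carry a 12 mm shaft with its axis at x = 0, z = 50 mm. The side to -x (towards the robot) is open.
- collar_place (a point): Point on the gauge's shaft line straight below the plunger (gauge x = 0, y = 0, z = 50 mm) where the arbor's origin belongs. The head overhangs it within y = +-27 mm, so the collar cannot come in from above: bring it in sideways from the gauge's -x, above the V-blocks and below the raised plunger, then lower it.
- far_v (a point): Point on the shaft line in the V-block further from the plunger (gauge y = 130, z = 50 mm). Both V-blocks: 90 degree V, mouth 31 mm wide, 14 mm thick along y, outer width 53 mm, tops 57 mm above the bench.
- posts (a point): Top of the gauge's two steel posts (12 mm thick, at gauge x = +42, y = +-19 mm), midway between them, on the red crossbar (26 x 56 mm, z = 184 to 196 mm).
- head (a joint): Height of the gauge head: 0 = fully up (start), grows downwards in m to 0.060 = on its hard stop. Friction holds it where it is left; about 4 to 6 N of push on the knob moves it down.
- knob_top (a point): Middle of the top of the round black knob (36 mm across, 46 mm over its lobes, 20 mm high) that moves the head; at gauge x = +42, y = 0, z = 282 mm when up and 222 mm when down. The dial (44 mm across, face up, 186 mm high when up) sits on the head at gauge x = 0.
- plunger_tip (a point): Lowest point of the sprung steel plunger (8 mm ball tip, 1 to 2 N, travel 17 mm) under the dial, at gauge x = y = 0; 122 mm above the bench with the head up; 62 mm with the head down if nothing pushed it back.
- needle (a joint): Dial needle, rad: 0 with the plunger hanging free, 0.4 rad more for each mm the plunger is pushed in. With the head on its stop and the arbor in the V-blocks it swings between about 0.65 (low spot up) and about 5.45 (high spot up) in one turn of the arbor.
- rack: Wooden rack fixed to the bench, base 150 x 186 mm, from y = -129 to +57 mm. Origin on the bench, below the point y = 85 mm of the arbors lying in it; two arbors lie along its y in 90 degree notches at x = -38 and +38 mm, axes 45 mm above the bench; the notched supports (12 mm thick, tops 52 mm high) are at y = -117 and +45 mm.
- arbor: Loose arbor to be checked, about 0.45 kg: steel shaft 12 mm thick, from y = -45 to +184 mm. Origin on the axis in the middle of the collar; y axis along the shaft towards the crank, and along the gauge's +y when in place. Collar 40 mm across, 16 mm thick, 6 mm off-centre in a direction that varies from start to start (not told by the arbor's x or z axis) but stays fixed in the arbor.
- balance (a point): Point on the arbor's axis, 85 mm from its origin towards the crank, about its balance point; the bare shaft from y = 10 to 150 mm can be gripped (a 28 mm thick boss follows, y = 152 to 174). The arbor lies in one of the two rack places, crank towards the rack's +y, pointing up.
- spindle: The other arbor of the same length and thickness in the rack, not to be moved: no thick collar, but a 22 mm pinion and a thin 48 mm brass disc. Origin on its axis, 45 mm from its -y end.
- loupe: Black eyeglass 34 mm wide, 30 mm high, to be left alone; origin under its middle.
- watch_case: Steel watch case 42 mm wide, 12 mm high, to be left alone; origin under its middle.
- driver_pot: Grey pot of screwdrivers 72 mm wide, 132 mm high, to be left alone; origin under its middle.
- screwdriver: Screwdriver 120 mm long lying on the bench, to be left alone; axis along its x.
- brush: Brush 140 mm long lying on the bench, to be left alone; axis along its x.
- oil_jar: Small amber jar 40 mm wide, 55 mm high, to be left alone; origin under its middle.
- blower: Blue dust blower 60 mm wide, 95 mm high, to be left alone; origin under its middle.
- crank_handle (a point): Middle of the crank handle: a black sleeve 12 mm thick, 28 mm long, that spins freely on its pin, parallel to the shaft from y = 186 to 214 mm, 25 mm from the axis in the direction of the arbor's z axis (up in the rack), on a crank arm 14 mm wide (y = 176 to 184). In the gauge it runs round at 25 to 75 mm above the bench, clear of the gauge's base. The arbor lies loose in the Vs and can be lifted out.

How it is judged:
On the way, in this order (a step that is already met when the one before it is completed fails the run):
1. the arbor lies in both V-blocks, collar under the plunger, with the head still up (value of joint head below 0.012 m and angle between the y axis of arbor and the y axis of gauge, either way round below 0.06 rad and y of arbor in the frame of gauge between -0.007 and 0.007 m and x of arbor in the frame of gauge between -0.004 and 0.004 m and z of arbor in the frame of gauge below 0.054 m), for 0.2 s.
2. the head is down on its stop and the plunger rides on the collar (value of joint head above 0.056 m and contact force between arbor and head above 0.3 N), for 0.2 s.
At the end, for the whole second after the job is handed in: Arbor released and at rest in both V-blocks (height within 4 mm, axis within 0.06 rad, collar within 8 mm of the plunger along the shaft), head within 4 mm of its stop, plunger riding on the arbor, needle above 5.15 rad (high spot within about 25 degrees of the top) (all of step 2 and value of joint needle above 5.15 rad and angle between the y axis of arbor and the y axis of gauge, either way round below 0.06 rad and distance between arbor and gauge between 0.046 and 0.054 m and y of arbor in the frame of gauge between -0.008 and 0.008 m and linear speed of arbor below 0.01 m/s and angular speed of arbor below 0.1 rad/s); the robot touches nothing.
It fails at once if the other spindle is moved by more than 15 mm (distance of spindle from where it was at the start of the episode above 0.015 m).
It fails at once if the arbor knocks or is jammed against the plunger or head (more than 15 N) (contact force between arbor and head above 15 N).
It fails at once if something else on the bench is moved by more than 30 mm (distance of any of loupe, watch_case, driver_pot, screwdriver, brush, oil_jar, blower from where it was at the start of the episode above 0.03 m).
It also fails if it takes over 72 s, if anything falls off the work surface, if the arm or the gripper's body presses on something with over 40 N, if the wrist force passes 120 N, or if a joint passes its speed limit or range.

## Working session

There is one attempt and no reset: what is moved stays moved. The work goes in short steps, Python scripts to look and compute and a shell command to move; the robot and the scene stay as the last step left them, time stands still between calls to the robot, and variables do not carry over. Pictures are saved under pics/ and viewed, at most 10 in all, crops included, and the job is handed in when it is done.

```bash
mkdir -p pics; ls; cat > h.py <<'E'
import numpy as np, cv2
from bench import get_state, read_camera
def snap(n,f=None):
    c=read_camera(n)
    if f: cv2.imwrite('pics/'+f,c['image'][:,:,::-1])
    np.savez('/tmp/%s.npz'%n,**c)
    return c
def ray(c,u,v):
    M=np.array(c['cam_to_world']); d=np.array([(u-c['cx'])/c['fx'],(v-c['cy'])/c['fy'],1.])
    return M[:3,3],M[:3,:3]@d
def onz(c,u,v,z):
    o,d=ray(c,u,v); return o+d*(z-o[2])/d[2]
def pt(c,u,v):
    o,d=ray(c,u,v); return o+d*float(c['depth'][int(v),int(u)])
E
python3 - <<'E'
from h import *
for n in('top','side'):
    c=snap(n,n+'0.png'); print(n,c['fx'],c['cx'],c['cy'],np.round(c['cam_to_world'],3).tolist())
s=get_state(); print(s['time_s'],s['eef_pos'],s['eef_rot'],s['grip_width'])
E
```

```text
pics
top 565.2069419312126 319.84620513058724 234.41620187097848 [[0.03, -0.986, 0.163, 0.392], [-0.999, -0.031, -0.005, 0.034], [0.01, -0.162, -0.987, 1.395], [0.0, 0.0, 0.0, 1.0]]
side 506.7150649929533 316.8669897125858 248.16491676832294 [[0.911, -0.324, 0.256, 0.36], [-0.413, -0.7, 0.583, -0.581], [-0.01, -0.637, -0.771, 0.954], [0.0, 0.0, 0.0, 1.0]]
0.1 [ 0.24982869 -0.51740362  0.22122873] [ 9.74810462e-01  2.23033559e-01 -1.72842446e-04 -7.51166005e-04] 0.9979790637752247
```

View pics/top0.png

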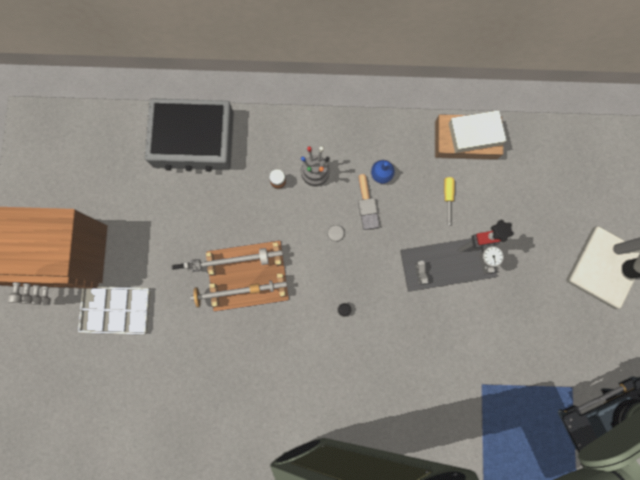

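View pics/side0.png

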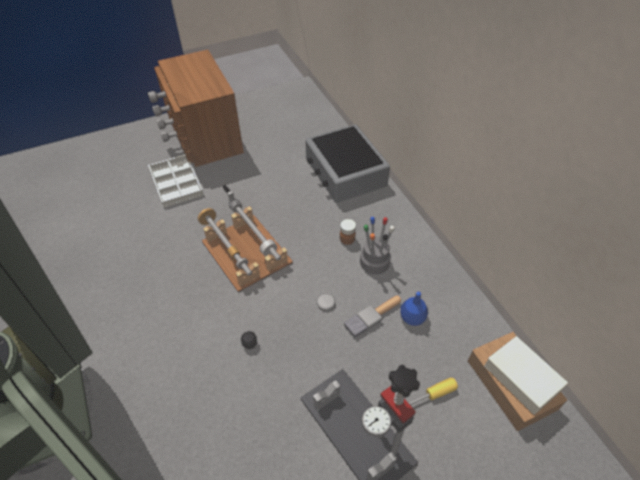

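Top view: arbor is the upper one in the rack, with its collar near (265,257) and crank at (178,266). Gauge: plunger/dial at (493,257), far V at (423,270), knob at (502,230). I'll zoom in on both.

```bash
python3 - <<'E'
from h import *
c=dict(np.load('/tmp/top.npz'));im=c['image'][:,:,::-1]
a=cv2.resize(im[230:320,165:295],None,fx=6,fy=6,interpolation=2)[:, :780]
cv2.imwrite('pics/rack.png',a)
b=cv2.resize(im[210:300,395:525],None,fx=6,fy=6,interpolation=2)
cv2.imwrite('pics/gauge.png',b)
E
```

```text
(no output)
```

View pics/rack.png

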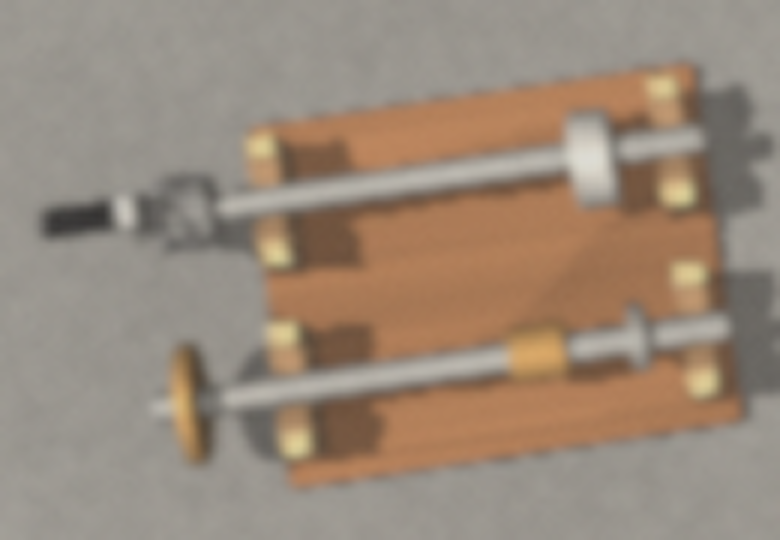

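View pics/gauge.png

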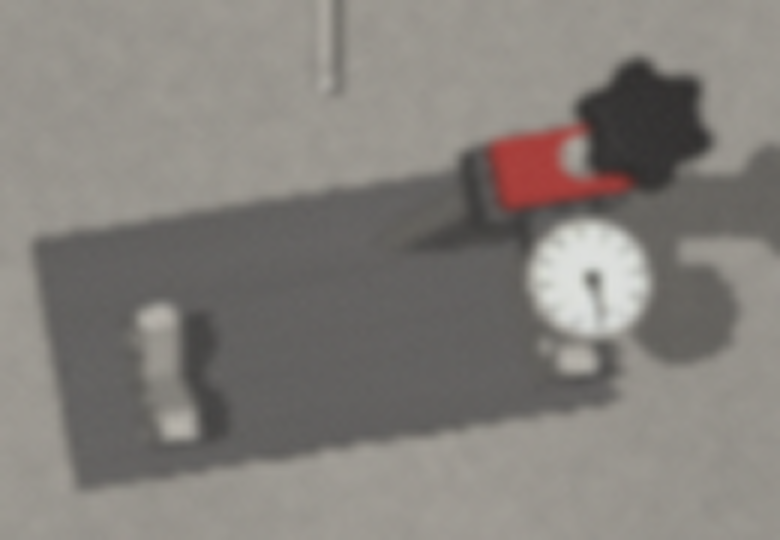

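```bash
cat > m.py <<'E'
from h import *
from scipy.optimize import least_squares
c=dict(np.load('/tmp/top.npz')); s=dict(np.load('/tmp/side.npz'))
R=lambda p,o:((p[0]+.5)/6-.5+o[0],(p[1]+.5)/6-.5+o[1])
def show(n,p,o,z):
    u,v=R(p,o); q=onz(c,u,v,z); print(n,np.round(q*1000,1),'depthpt',np.round(pt(c,round(u),round(v))*1000,1)); return q
ro=(165,230);go=(395,210)
for n,p in dict(end=(705,138),shaftA=(660,145),coll=(592,157),s2=(540,163),s3=(400,184),s4=(240,207)).items(): show(n,p,ro,.045)
show('sleeve',(75,219),ro,.07)
G=[((158,318),(26-5,130),.057),((178,425),(-21,130),.057),((35,240),None,.01),((80,488),None,.01),((590,278),(0,0),.186),((645,123),(42,0),.282),((577,360),(-21,-32),.057)]
P=[];Q=[]
for p,g,z in G:
    q=show(str(g),p,go,z)
    if g: P.append(np.array(g)/1e3);Q.append(q[:2])
P=np.array(P);Q=np.array(Q)
def f(x):
    C,S=np.cos(x[2]),np.sin(x[2]); return (P@np.array([[C,S],[-S,C]])+x[:2]-Q).ravel()
r=least_squares(f,[.4,-.3,0]);print('gauge',r.x[:2]*1000,np.degrees(r.x[2]),np.round(r.fun*1000,1))
E
python3 m.py
```

```text
end [567.5 116.6  45. ] depthpt [572.6 119.7  -2.5]
shaftA [564.1 134.5  45. ] depthpt [563.1 133.2  48.7]
coll [558.4 161.5  45. ] depthpt [556.2 160.8  58.2]
s2 [555.3 182.2  45. ] depthpt [554.4 180.8  48. ]
s3 [545.1 237.7  45. ] depthpt [544.8 237.2  52.6]
s4 [533.9 300.9  45. ] depthpt [533.7 299.1  49.5]
sleeve [524.6 360.1  70. ] depthpt [524.1 358.6  77. ]
(21, 130) [ 552.3 -215.8   57. ] depthpt [ 551.3 -216.1   56.8]
(-21, 130) [ 510.  -223.8   57. ] depthpt [ 511.7 -224.7   48.9]
None [ 588.7 -173.7   10. ] depthpt [ 588.7 -173.9    2.2]
None [ 487.2 -192.8   10. ] depthpt [ 487.  -193.    10.3]
(0, 0) [ 556.2 -347.6  186. ] depthpt [ 556.1 -348.1  185.1]
(42, 0) [ 596.  -336.8  282. ] depthpt [ 596.  -336.5  282.7]
(-21, -32) [ 540.7 -382.5   57. ] depthpt [ 540.2 -384.3   53. ]
gauge [ 555.63554562 -346.87142578] 11.034927322386425 [-0.9  0.6  0.2  0.5 -0.6  0.8  0.9 -2.   0.4  0.2]
```

```bash
python3 -m pendant '[{"gripper":-0.2,"slide":[21,54,-5],"twist":5.3},{"gripper":-0.2,"slide":[21,54,-5],"twist":5.3},{"gripper":-0.2,"slide":[21,54,-5],"twist":5.3},{"gripper":-0.2,"slide":[21,54,-5],"twist":5.3},{"gripper":-0.2,"slide":[21,54,-5],"twist":5.3},{"gripper":-0.2,"slide":[21,54,-5],"twist":5.3},{"gripper":-0.2,"slide":[21,54,-5],"twist":5.3},{"gripper":-0.2,"slide":[21,54,-5],"twist":5.3},{"gripper":-0.2,"slide":[21,54,-5],"twist":5.3},{"gripper":-0.2,"slide":[21,54,-5],"twist":5.3},{"gripper":-0.2,"slide":[21,54,-5],"twist":5.3},{"gripper":-0.2,"slide":[21,54,-5],"twist":5.3},{"gripper":-0.2,"slide":[21,54,-5],"twist":5.3},{"gripper":-0.2,"slide":[21,54,-5],"twist":5.3},{"gripper":-0.2,"slide":[0,0,0],"twist":0}]'
cat > st.py <<'E'
from h import *
from scipy.spatial.transform import Rotation as Ro
s=get_state();m=Ro.from_quat(s['eef_rot']).as_matrix()
print('t',round(s['time_s'],2),'tcp',np.round(np.array(s['eef_pos'])*1000,1),'ytool yaw',round(np.degrees(np.arctan2(m[1,1],m[0,1])),2),'tilt z',np.round(m[:,2],3),'F',np.round(s['contact_force'],1),'w',round(s['grip_width']*91,1),'gf',round(s['grip_force'],1),'j',np.round(s['joints'],2))
E
python3 st.py
```

```text
time_s: 1.98
eef_pos: [0.5445, 0.2415, 0.1506]
eef_rot: [0.641, 0.767, -0.0, -0.0]
contact_force: [0.7, -0.5, 0.4]
grip_width: 0.6
grip_force: 0.0
t 1.98 tcp [544.5 241.5 150.6] ytool yaw 10.21 tilt z [-0.001  0.    -1.   ] F [ 0.7 -0.5  0.4] w 54.6 gf 0.0 j [0.4  0.4  1.62 0.   1.12 0.22]
```

```bash
python3 - <<'E'
from h import *
# collar depth: points near the collar, relative to arbor axis
for n in('top','side'):
    c=dict(np.load('/tmp/%s.npz'%n)); H,W=c['depth'].shape
    v,u=np.mgrid[0:H,0:W]; d=c['depth']; X=np.stack([(u-c['cx'])/c['fx']*d,(v-c['cy'])/c['fy']*d,d],-1)@c['cam_to_world'][:3,:3].T+c['cam_to_world'][:3,3]
    o=np.array([.5594,.1609,.045]);y=np.array([-.179,.984,0]);x=np.array([.984,.179,0])
    q=X-o; a=np.stack([q@x,q@y,q[...,2]],-1)*1000
    k=(abs(a[...,1])<7)&(abs(a[...,0])<32)&(a[...,2]>-15)&(d>0)
    p=a[k]; print(n,len(p),'x',p[:,0].min(),p[:,0].max(),'z',np.sort(p[:,2])[-5:])
    A=np.c_[2*p[:,[0,2]],np.ones(len(p))]
    from scipy.optimize import least_squares
    print(least_squares(lambda t:np.hypot(p[:,0]-t[0],p[:,2]-t[1])-20,[0,0],loss='soft_l1').x)
E
```

```text
top 103 x -20.02719327813446 19.19255836277876 z [15.54338968 15.60395078 15.87626818 15.8793076  18.23279207]
[-0.27861298 -7.00217222]
side 106 x -20.455270763990953 15.634776922315504 z [14.6267836  14.71965223 15.25864288 15.88450592 16.13508984]
[ 0.51578876 -7.27944902]
```

```bash
python3 -m pendant '[{"gripper":-0.2,"slide":[0,3,-50],"twist":0.2},{"gripper":-0.2,"slide":[0,0,-45],"twist":0},{"gripper":-0.2,"slide":[0,0,-21],"twist":0},{"gripper":-0.2,"slide":[0,0,0],"twist":0},{"gripper":1,"slide":[0,0,0],"twist":0},{"gripper":1,"slide":[0,0,0],"twist":0},{"gripper":1,"slide":[0,0,0],"twist":0},{"gripper":1,"slide":[0,0,0],"twist":0},{"gripper":1,"slide":[0,0,0],"twist":0},{"gripper":1,"slide":[0,0,0],"twist":0}]' 45; python3 st.py
```

```text
time_s: 3.22
eef_pos: [0.5461, 0.2417, 0.0367]
eef_rot: [0.642, 0.767, 0.002, 0.001]
contact_force: [6.0, 0.0, 0.3]
grip_width: 0.122
grip_force: 45.0
t 3.23 tcp [546.1 241.7  36.7] ytool yaw 10.18 tilt z [ 0.005  0.001 -1.   ] F [6.  0.  0.3] w 11.1 gf 45.0 j [ 0.4   0.52  1.76 -0.    0.86  0.22]
```

```bash
python3 -m pendant '[{"gripper":1,"slide":[0,0,20],"twist":0},{"gripper":1,"slide":[0,0,40],"twist":0},{"gripper":1,"slide":[-25,-20,15],"twist":0},{"gripper":1,"slide":[-33,-45,0],"twist":0.2},{"gripper":1,"slide":[-33,-50,0],"twist":0.2},{"gripper":1,"slide":[-33,-50,0],"twist":0.3},{"gripper":1,"slide":[0,-53,0],"twist":0},{"gripper":1,"slide":[0,-53,0],"twist":0},{"gripper":1,"slide":[0,-53,0],"twist":0},{"gripper":1,"slide":[0,-53,0],"twist":0},{"gripper":1,"slide":[0,-53,0],"twist":0},{"gripper":1,"slide":[0,-53,0],"twist":0},{"gripper":1,"slide":[0,-40,0],"twist":0},{"gripper":1,"slide":[0,-11,-20],"twist":0},{"gripper":1,"slide":[0,0,-15],"twist":0},{"gripper":1,"slide":[0,0,0],"twist":0},{"gripper":1,"slide":[0,0,0],"twist":0}]'; python3 st.py; python3 - <<'E'
from h import *
c=snap('top');s=snap('side')
im=c['image'][:,:,::-1]
cv2.imwrite('pics/carry.png',np.hstack([cv2.resize(im[215:365,370:540],None,fx=2.35,fy=2.35)[:,:400],cv2.resize(s['image'][300:480,240:440][:,:,::-1],(400,352))]))
E
```

```text
time_s: 5.35
eef_pos: [0.42, -0.2919, 0.0761]
eef_rot: [0.637, 0.771, 0.0, -0.0]
contact_force: [-0.2, 1.0, -3.7]
grip_width: 0.122
grip_force: 45.0
t 5.35 tcp [ 420.  -291.9   76.1] ytool yaw 10.93 tilt z [-0.     0.001 -1.   ] F [-0.2  1.  -3.7] w 11.1 gf 45.0 j [-0.63  0.36  1.91  0.    0.87 -0.82]
```

View pics/carry.png

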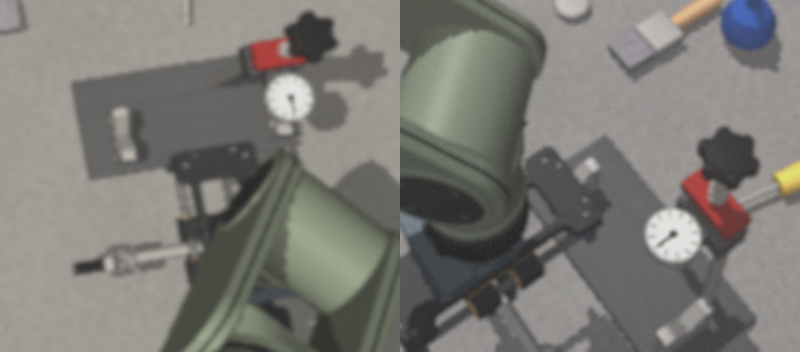

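```bash
python3 - <<'E'
from h import *
c=dict(np.load('/tmp/top.npz'))
im=c['image']; 
# sleeve mask: dark pixels near
v,u=np.nonzero((im[322:336,400:418].max(2)<70)); u=u+400;v=v+322
print('sleeve px',len(u),u.min(),u.max(),u.mean(),v.mean(),np.round(1000*onz(c,u.mean(),v.mean(),.1094),1), np.round(1000*pt(c,u.mean(),v.mean()),1))
g=np.radians(10.95);o=np.array([555.6,-346.9]);x=np.array([np.cos(g),np.sin(g)]);y=np.array([-np.sin(g),np.cos(g)])
f=lambda p:np.round([(p[:2]-o)@x,(p[:2]-o)@y],1)
print('sleeve in gauge',f(1000*onz(c,u.mean(),v.mean(),.1094)),'tcp in gauge',f(np.array(get_state()['eef_pos'])*1000))
for p in[(120,262),(165,254)]:
    uv=(p[0]/2.35+370,p[1]/2.35+215);q=1000*onz(c,*uv,.0844);print(f(q),np.round(1000*pt(c,*uv),1))
E
```

```text
sleeve px 34 403 412 407.5 328.0 [ 397.2 -176.   109.4] [ 397.1 -175.2  114.6]
sleeve in gauge [-123.1  197.9] tcp in gauge [-122.3   79.2]
[-125.4  162.5] [ 401.5 -208.4   99.5]
[-124.9  117.5] [ 410.7 -255.2   84.5]
```

```bash
python3 -m pendant '[{"gripper":1,"slide":[10,2,0],"twist":0},{"gripper":1,"slide":[20,4.2,0],"twist":0},{"gripper":1,"slide":[25,5.2,0],"twist":0},{"gripper":1,"slide":[25,5.2,0],"twist":0},{"gripper":1,"slide":[20,4.2,0],"twist":0},{"gripper":1,"slide":[14,3,0],"twist":0},{"gripper":1,"slide":[6.5,1.5,0],"twist":0},{"gripper":1,"slide":[0,0,0],"twist":0},{"gripper":1,"slide":[0,0,0],"twist":0}]'; python3 st.py; python3 - <<'E'
from h import *
c=snap('top');s=snap('side')
cv2.imwrite('pics/over.png',np.hstack([cv2.resize(c['image'][205:325,380:540][:,:,::-1],(480,360)),cv2.resize(s['image'][350:480,270:450][:,:,::-1],(320,231))[:,:].copy() if 0 else cv2.resize(s['image'][340:480,290:414][:,:,::-1],(319,360))]))
g=np.radians(10.95);o=np.array([555.6,-346.9]);x=np.array([np.cos(g),np.sin(g)]);y=np.array([-np.sin(g),np.cos(g)])
f=lambda p:np.round([(p[:2]-o)@x,(p[:2]-o)@y],1)
print(f(np.array(get_state()['eef_pos'])*1000))
im=c['image'];q=im[260:285,380:420].max(2)<60
v,u=np.nonzero(q);u=u+380;v=v+260;print(len(u),u.min(),u.max(),v.min(),v.max(),f(1000*onz(c,u.mean(),v.mean(),.1094)))
E
```

```text
time_s: 6.58
eef_pos: [0.5398, -0.2676, 0.0759]
eef_rot: [0.637, 0.771, -0.0, -0.0]
contact_force: [-0.3, -0.7, -4.1]
grip_width: 0.121
grip_force: 45.0
t 6.58 tcp [ 539.8 -267.6   75.9] ytool yaw 10.85 tilt z [-0.001  0.    -1.   ] F [-0.3 -0.7 -4.1] w 11.0 gf 45.0 j [-0.48  0.48  1.7  -0.    0.96 -0.67]
[-0.4 80.8]
16 393 401 273 275 [ -0.8 198.4]
```

View pics/over.png

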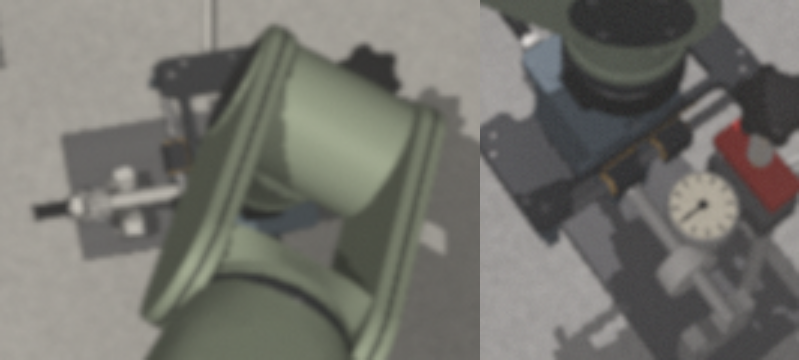

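```bash
cat > cl.py <<'E'
from h import *
import sys
def cloud(n,fresh=True):
    c=snap(n) if fresh else dict(np.load('/tmp/%s.npz'%n)); H,W=c['depth'].shape
    v,u=np.mgrid[0:H,0:W]; d=c['depth']; X=np.stack([(u-c['cx'])/c['fx']*d,(v-c['cy'])/c['fy']*d,d],-1)@c['cam_to_world'][:3,:3].T+c['cam_to_world'][:3,3]
    g=np.radians(10.95);q=X*1000-np.array([555.6,-346.9,0]);q=q[d>0]
    return np.c_[q[:,0]*np.cos(g)+q[:,1]*np.sin(g),-q[:,0]*np.sin(g)+q[:,1]*np.cos(g),q[:,2]]
def prof(p,z0,hw=30,ys=range(-52,40,3)):
    for y in ys:
        k=(abs(p[:,1]-y)<1.5)&(abs(p[:,0])<hw)&(p[:,2]>z0-28)&(p[:,2]<z0+28); q=p[k]
        if len(q): print(y,len(q),'zmax %.0f x %.0f..%.0f'%(q[:,2].max(),q[:,0].min(),q[:,0].max()))
E
python3 - <<'E'
from cl import *
p=cloud('side',False); prof(p,84)
E
```

```text
-46 10 zmax 90 x -7..4
-43 14 zmax 91 x -6..4
-40 22 zmax 91 x -24..25
-37 15 zmax 91 x -20..15
-34 16 zmax 90 x -6..15
-31 23 zmax 91 x -27..24
-28 18 zmax 90 x -6..25
-25 15 zmax 91 x -6..4
-22 10 zmax 90 x -7..1
-19 14 zmax 90 x -7..4
-16 16 zmax 91 x -7..4
-13 12 zmax 91 x -6..3
-10 57 zmax 101 x -19..16
-7 64 zmax 98 x -21..16
-4 47 zmax 98 x -22..18
-1 38 zmax 99 x -22..9
2 35 zmax 99 x -22..5
5 32 zmax 100 x -22..3
8 10 zmax 96 x -19..-0
11 11 zmax 91 x -7..3
14 9 zmax 91 x -6..1
17 10 zmax 89 x -6..1
20 12 zmax 90 x -7..1
23 11 zmax 91 x -6..2
26 9 zmax 93 x -6..1
29 10 zmax 92 x -6..2
32 13 zmax 91 x -6..4
35 14 zmax 91 x -7..5
38 12 zmax 91 x -7..3
```

```bash
python3 -m pendant '[{"gripper":1,"slide":[0.5,0,-10],"twist":0},{"gripper":1,"slide":[0,0,-12],"twist":0},{"gripper":1,"slide":[0,0,-7],"twist":0},{"gripper":1,"slide":[0,0,-3],"twist":0},{"gripper":1,"slide":[0,0,-2],"twist":0},{"gripper":1,"slide":[0,0,0],"twist":0},{"gripper":1,"slide":[0,0,0],"twist":0}]'; python3 st.py; python3 - <<'E'
from cl import *
p=cloud('side'); prof(p,50,ys=[-46,-20,-10,-7,-4,-1,2,5,8,20,35])
E
```

```text
time_s: 7.55
eef_pos: [0.5407, -0.2676, 0.0422]
eef_rot: [0.637, 0.771, -0.0, -0.0]
contact_force: [-1.6, -0.1, -3.2]
grip_width: 0.123
grip_force: 45.0
t 7.55 tcp [ 540.7 -267.6   42.2] ytool yaw 10.88 tilt z [-0. -0. -1.] F [-1.6 -0.1 -3.2] w 11.2 gf 45.0 j [-0.48  0.52  1.73 -0.    0.89 -0.67]
-46 11 zmax 56 x -5..4
-20 11 zmax 57 x -5..5
-10 59 zmax 66 x -20..17
-7 56 zmax 66 x -21..18
-4 42 zmax 65 x -20..15
-1 40 zmax 67 x -21..16
2 45 zmax 66 x -21..19
5 41 zmax 66 x -21..17
8 10 zmax 64 x -17..14
20 11 zmax 56 x -6..5
35 13 zmax 58 x -6..5
```

```bash
python3 -m pendant '[{"gripper":1,"slide":[0,0,-1],"twist":0},{"gripper":-0.2,"slide":[0,0,0],"twist":0},{"gripper":-0.2,"slide":[0,0,0],"twist":0},{"gripper":-0.2,"slide":[0,0,0],"twist":0},{"gripper":-0.2,"slide":[0,0,0],"twist":0},{"gripper":-0.2,"slide":[0,0,30],"twist":0},{"gripper":-0.2,"slide":[0,0,50],"twist":0},{"gripper":-0.2,"slide":[0,0,60],"twist":0},{"gripper":1,"slide":[0,0,60],"twist":0},{"gripper":1,"slide":[0,0,60],"twist":0},{"gripper":1,"slide":[0,0,30],"twist":0},{"gripper":1,"slide":[0,0,0],"twist":0}]'; python3 st.py; python3 - <<'E'
from cl import *
p=cloud('side'); prof(p,50,ys=[-46,-43,-20,-13,-10,-4,5,8,35])
p=cloud('top'); prof(p,50,ys=[100,110,120,142,160])
E
```

```text
time_s: 9.1
eef_pos: [0.542, -0.2679, 0.3338]
eef_rot: [0.637, 0.771, 0.001, 0.003]
contact_force: [0.6, -0.1, -0.9]
grip_width: 0.19
grip_force: 0.0
t 9.1 tcp [ 542.  -267.9  333.8] ytool yaw 10.88 tilt z [ 0.006 -0.003 -1.   ] F [ 0.6 -0.1 -0.9] w 17.3 gf 0.0 j [-0.48  0.32  1.29  0.    1.53 -0.67]
-46 11 zmax 58 x -5..4
-43 14 zmax 57 x -6..18
-20 12 zmax 58 x -6..5
-13 12 zmax 57 x -6..5
-10 62 zmax 63 x -21..16
-4 44 zmax 65 x -21..17
5 40 zmax 65 x -21..17
8 12 zmax 62 x -11..16
35 11 zmax 58 x -6..4
100 6 zmax 58 x -5..4
110 6 zmax 56 x -6..6
120 6 zmax 55 x -4..5
142 6 zmax 59 x -6..4
160 15 zmax 64 x -14..14
```

```bash
python3 -m pendant '[{"gripper":1,"slide":[18,-23,0],"twist":0},{"gripper":1,"slide":[18,-23,0],"twist":0},{"gripper":1,"slide":[18.5,-24,0],"twist":0},{"gripper":1,"slide":[0,0,-25],"twist":0},{"gripper":1,"slide":[0,0,-12],"twist":0},{"gripper":1,"slide":[0,0,-5],"twist":0},{"gripper":1,"slide":[0,0,-6],"twist":0},{"gripper":1,"slide":[0,0,-8],"twist":0},{"gripper":1,"slide":[0,0,-8],"twist":0},{"gripper":1,"slide":[0,0,-8],"twist":0},{"gripper":1,"slide":[0,0,-8],"twist":0},{"gripper":1,"slide":[0,0,0],"twist":0}]'; python3 st.py
```

```text
time_s: 10.7
eef_pos: [0.5958, -0.3374, 0.2495]
eef_rot: [0.637, 0.771, 0.0, -0.0]
contact_force: [-0.5, 0.6, 0.3]
grip_width: 0.007
grip_force: 0.0
t 10.7 tcp [ 595.8 -337.4  249.5] ytool yaw 10.88 tilt z [-0.     0.001 -1.   ] F [-0.5  0.6  0.3] w 0.6 gf 0.0 j [-0.53  0.49  1.23  0.    1.42 -0.72]
```

```bash
python3 -m pendant '[{"gripper":1,"slide":[0,0,-6],"twist":0},{"gripper":1,"slide":[0,0,-6],"twist":0},{"gripper":1,"slide":[0,0,-4],"twist":0},{"gripper":1,"slide":[0,0,-3],"twist":0},{"gripper":1,"slide":[0,0,-2],"twist":0},{"gripper":1,"slide":[0,0,-1],"twist":0},{"gripper":1,"slide":[0,0,-1],"twist":0},{"gripper":1,"slide":[0,0,0],"twist":0}]'; python3 st.py
```

```text
time_s: 11.7
eef_pos: [0.5962, -0.3377, 0.2303]
eef_rot: [0.637, 0.771, 0.0, 0.002]
contact_force: [-0.1, 0.4, 10.2]
grip_width: 0.003
grip_force: 5.2
t 11.7 tcp [ 596.2 -337.7  230.3] ytool yaw 10.87 tilt z [ 0.003 -0.002 -1.   ] F [-0.1  0.4 10.2] w 0.3 gf 5.2 j [-0.53  0.49  1.27  0.    1.38 -0.72]
```

```bash
python3 -m pendant '[{"gripper":1,"slide":[0,0,-1.5],"twist":0},{"gripper":1,"slide":[0,0,0],"twist":0},{"gripper":1,"slide":[0,0,20],"twist":0},{"gripper":1,"slide":[0,0,30],"twist":0},{"gripper":0.2,"slide":[-10,25,0],"twist":0},{"gripper":0.2,"slide":[-20,47,0],"twist":0},{"gripper":0.2,"slide":[-20,47,0],"twist":0},{"gripper":0.2,"slide":[-20,47,-20],"twist":0},{"gripper":0.2,"slide":[-9,24,-50],"twist":0},{"gripper":0.2,"slide":[0,0,-50],"twist":0},{"gripper":0.2,"slide":[0,0,-20],"twist":0},{"gripper":0.2,"slide":[0,0,0],"twist":0}]'; python3 st.py; python3 - <<'E'
from cl import *
from scipy.spatial import cKDTree
for n in('top','side'):
    p=cloud(n)
    for y in (190,194,198,202,206,210,214,218):
        k=(abs(p[:,1]-y)<2)&(abs(p[:,0])<20)&(p[:,2]>60)&(p[:,2]<90);q=p[k]
        if len(q):print(n,y,len(q),'z %.0f x %.1f..%.1f'%(q[:,2].max(),q[:,0].min(),q[:,0].max()))
    k=(np.hypot(p[:,0]-42,p[:,1])<12)&(p[:,2]>200);print('knob z',np.median(p[k,2]) if k.any() else None)
E
```

```text
time_s: 13.2
eef_pos: [0.5145, -0.1469, 0.1342]
eef_rot: [0.637, 0.771, -0.001, -0.003]
contact_force: [0.2, 0.3, 0.4]
grip_width: 0.397
grip_force: 0.0
t 13.2 tcp [ 514.5 -146.9  134.2] ytool yaw 10.89 tilt z [-0.006  0.002 -1.   ] F [0.2 0.3 0.4] w 36.2 gf 0.0 j [-0.3   0.33  1.78 -0.    1.03 -0.49]
knob z 221.0811883978665
side 190 9 z 79 x -7.0..3.7
side 194 16 z 80 x -8.3..3.1
side 198 11 z 82 x -7.6..1.7
side 202 11 z 82 x -8.2..4.2
side 206 12 z 80 x -8.5..2.7
side 210 11 z 81 x -5.1..2.1
side 214 1 z 77 x -1.4..-1.4
knob z 221.403791758748
```

```bash
python3 -m pendant '[{"gripper":0.2,"slide":[0,0,-35],"twist":0},{"gripper":0.2,"slide":[0,0,-25],"twist":0},{"gripper":0.2,"slide":[0,0,-8],"twist":0},{"gripper":0.2,"slide":[0,0,0],"twist":0},{"gripper":1,"slide":[0,0,0],"twist":0},{"gripper":1,"slide":[0,0,0],"twist":0},{"gripper":1,"slide":[0,0,0],"twist":0},{"gripper":1,"slide":[0,0,0],"twist":0},{"gripper":1,"slide":[0,0,0],"twist":0}]' 8; python3 st.py; python3 - <<'E'
from h import *
p=np.array(get_state()['eef_pos'])*1000-[555.6,-346.9,0];g=np.radians(10.95);x=np.array([np.cos(g),np.sin(g)])
print('gauge x',p[:2]@x,'y',p[:2]@[-x[1],x[0]])
f=np.radians(np.r_[4,np.linspace(15,180,12)]);q=np.c_[-25*np.sin(f),25*np.cos(f)];d=np.diff(q,axis=0)
for a,b in d: print(np.round([a*x[0],a*x[1],b],1).tolist())
E
```

```text
time_s: 14.42
eef_pos: [0.5168, -0.1476, 0.0689]
eef_rot: [0.637, 0.771, 0.0, 0.0]
contact_force: [-1.1, -0.4, 3.5]
grip_width: 0.13
grip_force: 8.0
t 14.43 tcp [ 516.8 -147.6   68.9] ytool yaw 10.88 tilt z [ 0.001 -0.    -1.   ] F [-1.1 -0.4  3.5] w 11.8 gf 8.0 j [-0.3   0.41  1.86 -0.    0.87 -0.49]
gauge x -0.24473463811782903 y 203.02244849723195
[-4.6, -0.9, -0.8]
[-5.9, -1.1, -2.5]
[-5.1, -1.0, -4.0]
[-3.9, -0.8, -5.2]
[-2.5, -0.5, -6.0]
[-0.8, -0.2, -6.5]
[0.8, 0.2, -6.5]
[2.5, 0.5, -6.0]
[3.9, 0.8, -5.2]
[5.1, 1.0, -4.0]
[5.9, 1.1, -2.5]
[6.4, 1.2, -0.9]
```

```bash
python3 -m pendant '[{"gripper":1,"slide":[-6,-1.2,-0.9],"twist":0},{"gripper":1,"slide":[-5.9,-1.1,-2.5],"twist":0},{"gripper":1,"slide":[-5.1,-1.0,-4.0],"twist":0},{"gripper":1,"slide":[-3.9,-0.8,-5.2],"twist":0},{"gripper":1,"slide":[-2.5,-0.5,-6.0],"twist":0},{"gripper":1,"slide":[-0.8,-0.2,-6.5],"twist":0},{"gripper":1,"slide":[0,0,0],"twist":0}]'; python3 st.py; python3 - <<'E'
from cl import *
p=cloud('side');prof(p,50,ys=[-46,-20,-13,-10,-7,-4,5,8,35])
t=np.array(get_state()['eef_pos'])*1000-[555.6,-346.9,0];g=np.radians(10.95);print('gx',t[0]*np.cos(g)+t[1]*np.sin(g))
E
```

```text
time_s: 15.3
eef_pos: [0.4923, -0.1522, 0.0426]
eef_rot: [0.637, 0.771, 0.0, -0.0]
contact_force: [0.5, -1.0, -0.9]
grip_width: 0.127
grip_force: 8.0
t 15.3 tcp [ 492.3 -152.2   42.6] ytool yaw 10.87 tilt z [-0.  0. -1.] F [ 0.5 -1.  -0.9] w 11.6 gf 8.0 j [-0.32  0.41  1.94  0.    0.79 -0.51]
-46 11 zmax 59 x -4..5
-20 12 zmax 57 x -6..5
-13 15 zmax 58 x -6..5
-10 20 zmax 66 x -11..16
-7 37 zmax 67 x -14..15
-4 14 zmax 67 x -14..-7
5 10 zmax 63 x -14..-9
8 1 zmax 59 x -11..-11
35 11 zmax 57 x -6..5
gx -25.11301752118562
```

```bash
python3 -m pendant '[{"gripper":1,"slide":[0.8,0.2,-6.5],"twist":0},{"gripper":1,"slide":[2.5,0.5,-6.0],"twist":0},{"gripper":1,"slide":[3.9,0.8,-5.2],"twist":0},{"gripper":1,"slide":[5.1,1.0,-4.0],"twist":0},{"gripper":1,"slide":[5.9,1.1,-2.5],"twist":0},{"gripper":1,"slide":[6.4,1.2,-0.5],"twist":0},{"gripper":1,"slide":[0,0,0],"twist":0},{"gripper":1,"slide":[0,0,0],"twist":0}]'; python3 st.py; python3 - <<'E'
from cl import *
p=cloud('side');prof(p,50,ys=[-46,-20,-13,-10,-7,-4,5,8,35])
t=np.array(get_state()['eef_pos'])*1000-[555.6,-346.9,0];g=np.radians(10.95);print('gx',t[0]*np.cos(g)+t[1]*np.sin(g))
c=dict(np.load('/tmp/side.npz'));cv2.imwrite('pics/dial.png',cv2.resize(c['image'][380:470,320:440][:,:,::-1],None,fx=6,fy=6,interpolation=2))
E
```

```text
time_s: 16.35
eef_pos: [0.5175, -0.1474, 0.0188]
eef_rot: [0.637, 0.771, 0.0, 0.0]
contact_force: [0.8, 1.7, 4.4]
grip_width: 0.13
grip_force: 8.0
t 16.35 tcp [ 517.5 -147.4   18.8] ytool yaw 10.87 tilt z [ 0.001  0.    -1.   ] F [0.8 1.7 4.4] w 11.8 gf 8.0 j [-0.3   0.47  1.91  0.    0.76 -0.49]
-46 9 zmax 56 x -5..5
-20 10 zmax 56 x -5..4
-13 13 zmax 58 x -7..5
-10 34 zmax 69 x -19..14
-7 35 zmax 76 x -19..4
-4 13 zmax 74 x -18..-8
5 13 zmax 72 x -18..-12
8 3 zmax 69 x -17..-12
35 10 zmax 55 x -6..5
gx 0.44296355366009976
```

View pics/dial.png

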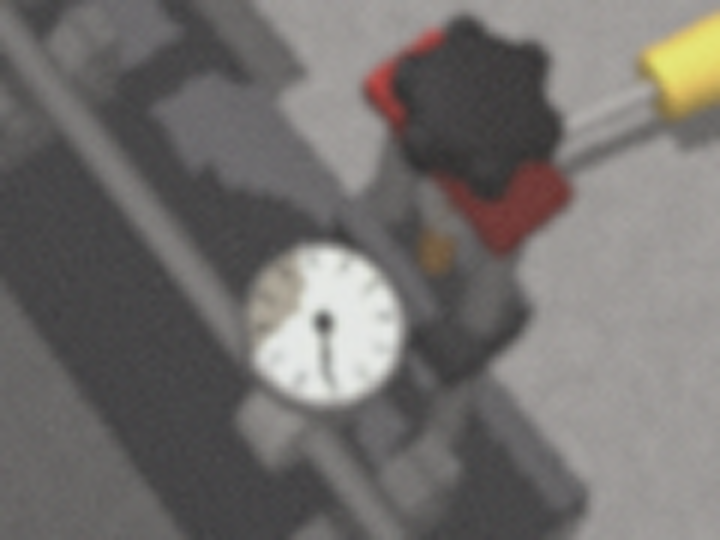

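```bash
python3 -m pendant '[{"gripper":0.2,"slide":[0,0,0],"twist":0},{"gripper":0.2,"slide":[0,0,0],"twist":0},{"gripper":0.2,"slide":[0,0,0],"twist":0},{"gripper":0.2,"slide":[0,0,25],"twist":0},{"gripper":0.2,"slide":[0,0,50],"twist":0},{"gripper":0.2,"slide":[0,0,50],"twist":0},{"gripper":0.2,"slide":[-30,40,30],"twist":0},{"gripper":0.2,"slide":[-40,45,0],"twist":0},{"gripper":0.2,"slide":[-40,45,0],"twist":0},{"gripper":0.2,"slide":[0,0,0],"twist":0},{"gripper":0.2,"slide":[0,0,0],"twist":0}]'; python3 st.py; python3 - <<'E'
from cl import *
old=cv2.imread('pics/top0.png')[:,:,::-1]
p=cloud('side');prof(p,50,ys=[-46,-20,-13,-10,-7,-4,5,8,35])
c=snap('top','top_end.png')
k=(abs(p[:,1])<7)&(abs(p[:,0])<27)&(p[:,2]>35)&(p[:,2]<80);q=p[k]
from scipy.optimize import least_squares
print('collar centre',least_squares(lambda t:np.hypot(q[:,0]-t[0],q[:,2]-t[1])-20,[0,50],loss='soft_l1').x)
for im,z in((old,.186),(c['image'],.126)):
    w=np.uint8(im.min(2)>170)*255; w[:200]=0;w[320:]=0;w[:,:470]=0;w[:,520:]=0
    n,l,s,ce=cv2.connectedComponentsWithStats(w);i=1+s[1:,4].argmax()
    hull=cv2.convexHull(np.argwhere(l==i)[:,::-1].astype(np.int32));(cx,cy),(ax,bx),an=cv2.fitEllipse(hull)
    m=np.zeros(w.shape,np.uint8);cv2.ellipse(m,((cx,cy),(ax*.68,bx*.68),an),255,-1)
    v,u=np.nonzero(m); wt=np.clip(180.-im[v,u].min(1),0,None); wt[np.hypot(u-cx,v-cy)<1.5]=0
    P=np.array([onz(c,a,b,z)[:2] for a,b in zip(u,v)])-onz(c,cx,cy,z)[:2]
    dd=(wt[:,None]*P).sum(0);print('dial',np.round([cx,cy,ax,bx],1),'needle yaw deg',np.degrees(np.arctan2(dd[1],dd[0])))
cv2.imwrite('pics/dials.png',np.hstack([cv2.resize(a[235:285,465:515][:,:,::-1],None,fx=8,fy=8,interpolation=2) for a in(old,c['image'])]))
E
```

```text
time_s: 17.77
eef_pos: [0.4075, -0.0176, 0.174]
eef_rot: [0.637, 0.771, 0.0, 0.001]
contact_force: [-0.1, -1.0, -0.5]
grip_width: 0.398
grip_force: 0.0
t 17.77 tcp [407.5 -17.6 174. ] ytool yaw 10.91 tilt z [ 0.002 -0.    -1.   ] F [-0.1 -1.  -0.5] w 36.2 gf 0.0 j [-0.07  0.1   1.99 -0.    1.05 -0.26]
-46 10 zmax 56 x -4..5
-20 11 zmax 57 x -6..5
-13 12 zmax 57 x -7..4
-10 38 zmax 72 x -18..14
-7 31 zmax 74 x -18..10
-4 14 zmax 71 x -18..-8
5 12 zmax 69 x -19..-11
8 3 zmax 69 x -17..-12
35 13 zmax 56 x -6..5
collar centre [ 1.536134   55.03721556]
dial [493.  256.   17.7  18.7] needle yaw deg -162.5735778702172
dial [484.6 259.3  17.2  17.8] needle yaw deg -109.81285410640488
```

View pics/dials.png

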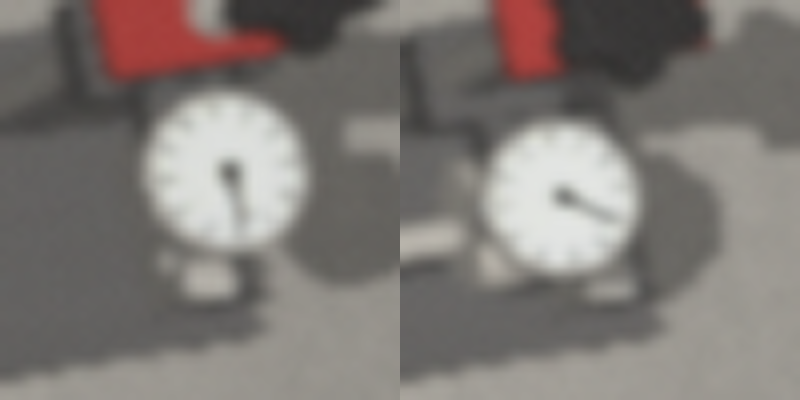

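The needle has turned 52° counter-clockwise from zero between the two views, so it stands near 5.37 rad, about 15° short of the peak. I'll check that it's at rest and where the crank stands.

```bash
python3 -m pendant '[{"gripper":0.2,"slide":[0,0,0],"twist":0},{"gripper":0.2,"slide":[0,0,0],"twist":0},{"gripper":0.2,"slide":[0,0,0],"twist":0},{"gripper":0.2,"slide":[0,0,0],"twist":0},{"gripper":0.2,"slide":[0,0,0],"twist":0},{"gripper":0.2,"slide":[0,0,0],"twist":0}]'; python3 - <<'E'
from cl import *
from scipy.optimize import least_squares
for i in range(2):
  for n in('side','top'):
    p=cloud(n)
    k=(abs(p[:,1])<7)&(abs(p[:,0])<27)&(p[:,2]>35)&(p[:,2]<80);q=p[k]
    if n=='side':print('collar centre',least_squares(lambda t:np.hypot(q[:,0]-t[0],q[:,2]-t[1])-20,[0,50],loss='soft_l1').x)
    k=(p[:,1]>190)&(p[:,1]<212)&(abs(p[:,0])<22)&(p[:,2]>14)&(p[:,2]<45);q=p[k];print(n,len(q),'sleeve x %.1f..%.1f z %.1f'%(q[:,0].min(),q[:,0].max(),q[:,2].max()), 'x at top',np.median(q[q[:,2]>q[:,2].max()-4][:,0]))
c=dict(np.load('/tmp/top.npz'));im=c['image'];z=.126
cx,cy=484.6,259.3
v,u=np.mgrid[252:268,477:494];v=v.ravel();u=u.ravel();r=np.hypot(u-cx,v-cy);k=(r<6)&(r>1.5);u,v=u[k],v[k]
wt=np.clip(180.-im[v,u].min(1),0,None);P=np.array([onz(c,a,b,z)[:2] for a,b in zip(u,v)])-onz(c,cx,cy,z)[:2]
dd=(wt[:,None]*P).sum(0);print(np.degrees(np.arctan2(dd[1],dd[0])))
E
```

```text
time_s: 18.62
eef_pos: [0.4069, -0.0175, 0.1737]
eef_rot: [0.637, 0.771, 0.0, 0.0]
contact_force: [0.1, 0.7, 0.3]
grip_width: 0.401
grip_force: 0.0
collar centre [ 1.64438332 55.26580923]
side 56 sleeve x -6.1..6.2 z 32.7 x at top -0.718764488924819
top 46 sleeve x -5.8..6.5 z 35.6 x at top -1.0242996905845985
collar centre [ 1.75194892 55.15449109]
side 57 sleeve x -6.1..6.8 z 33.0 x at top -0.3221236863813175
top 44 sleeve x -5.5..6.4 z 34.0 x at top 0.7293628860666779
-109.86622661685942
```

At rest with a valid reading, but the high spot is about 15° towards +x. I'll regrip the crank and move it about 6 mm to bring the needle to its peak.

```bash
python3 -m pendant '[{"gripper":0.2,"slide":[40,-45,0],"twist":0},{"gripper":0.2,"slide":[40,-45,0],"twist":0},{"gripper":0.2,"slide":[30,-40,0],"twist":0},{"gripper":0.2,"slide":[0,0,0],"twist":0},{"gripper":0.2,"slide":[0,0,-50],"twist":0},{"gripper":0.2,"slide":[0,0,-50],"twist":0},{"gripper":0.2,"slide":[0,0,-40],"twist":0},{"gripper":0.2,"slide":[0,0,-13],"twist":0},{"gripper":0.2,"slide":[0,0,0],"twist":0},{"gripper":1,"slide":[0,0,0],"twist":0},{"gripper":1,"slide":[0,0,0],"twist":0},{"gripper":1,"slide":[0,0,0],"twist":0},{"gripper":1,"slide":[0,0,0],"twist":0},{"gripper":1,"slide":[0,0,0],"twist":0}]' 8; python3 st.py
```

```text
time_s: 20.58
eef_pos: [0.5176, -0.1477, 0.0216]
eef_rot: [0.637, 0.771, 0.0, 0.001]
contact_force: [-0.8, -0.3, 6.0]
grip_width: 0.127
grip_force: 8.0
t 20.57 tcp [ 517.6 -147.7   21.6] ytool yaw 10.87 tilt z [ 0.002 -0.001 -1.   ] F [-0.8 -0.3  6. ] w 11.6 gf 8.0 j [-0.3   0.47  1.91  0.    0.76 -0.49]
```

```bash
python3 -m pendant '[{"gripper":1,"slide":[3,0.6,0.2],"twist":0},{"gripper":1,"slide":[3,0.6,0.6],"twist":0},{"gripper":1,"slide":[0,0,0],"twist":0},{"gripper":1,"slide":[0,0,0],"twist":0},{"gripper":0.2,"slide":[0,0,0],"twist":0},{"gripper":0.2,"slide":[0,0,0],"twist":0},{"gripper":0.2,"slide":[0,0,0],"twist":0},{"gripper":0.2,"slide":[0,0,25],"twist":0},{"gripper":0.2,"slide":[0,0,50],"twist":0},{"gripper":0.2,"slide":[0,0,50],"twist":0},{"gripper":0.2,"slide":[-30,40,30],"twist":0},{"gripper":0.2,"slide":[-40,45,0],"twist":0},{"gripper":0.2,"slide":[-40,45,0],"twist":0},{"gripper":0.2,"slide":[0,0,0],"twist":0},{"gripper":0.2,"slide":[0,0,0],"twist":0},{"gripper":0.2,"slide":[0,0,0],"twist":0}]'; python3 st.py; python3 - <<'E'
from cl import *
from scipy.optimize import least_squares
p=cloud('side');prof(p,50,ys=[-46,-43,-20,-10,-4,8,35])
k=(abs(p[:,1])<7)&(abs(p[:,0])<27)&(p[:,2]>35)&(p[:,2]<80);q=p[k]
print('collar centre',least_squares(lambda t:np.hypot(q[:,0]-t[0],q[:,2]-t[1])-20,[0,50],loss='soft_l1').x)
k=(np.hypot(p[:,0]-42,p[:,1])<12)&(p[:,2]>200);print('knob z',np.median(p[k,2]))
p=cloud('top');k=(p[:,1]>190)&(p[:,1]<212)&(abs(p[:,0])<22)&(p[:,2]>14)&(p[:,2]<45);q=p[k];print('sleeve x',q[:,0].min(),q[:,0].max())
c=dict(np.load('/tmp/top.npz'));im=c['image'];z=.126
cx,cy=484.6,259.3
v,u=np.mgrid[252:268,477:494];v=v.ravel();u=u.ravel();r=np.hypot(u-cx,v-cy);k=(r<6)&(r>1.5);u,v=u[k],v[k]
wt=np.clip(180.-im[v,u].min(1),0,None);P=np.array([onz(c,a,b,z)[:2] for a,b in zip(u,v)])-onz(c,cx,cy,z)[:2]
dd=(wt[:,None]*P).sum(0);a=np.degrees(np.arctan2(dd[1],dd[0]));print(a,'needle',2*np.pi-np.radians(a+162.57))
E
```

```text
time_s: 22.58
eef_pos: [0.414, -0.017, 0.1765]
eef_rot: [0.637, 0.771, 0.0, 0.0]
contact_force: [0.7, -0.1, -0.5]
grip_width: 0.399
grip_force: 0.0
t 22.57 tcp [414.  -17.  176.5] ytool yaw 10.82 tilt z [ 0.001 -0.    -1.   ] F [ 0.7 -0.1 -0.5] w 36.3 gf 0.0 j [-0.07  0.1   1.97 -0.    1.06 -0.26]
-46 9 zmax 55 x -4..5
-43 14 zmax 57 x -6..22
-20 13 zmax 57 x -6..6
-10 25 zmax 76 x -16..6
-4 18 zmax 74 x -21..-9
8 6 zmax 68 x -20..-11
35 11 zmax 57 x -6..5
collar centre [ 0.1836739  55.01027042]
knob z 221.42796137246145
sleeve x -0.009430076736322235 11.898404066304781
-112.7019561351651 needle 5.4128237502092595
```

The collar is now centred at x ≈ 0.2 mm and the needle reads about 5.41 rad, essentially the peak. The head is down and the arbor is seated.

```bash
python3 -c "
from bench import finish_job;print(finish_job())"
```

```text
the job is handed in; nothing more can be done
None
```

The job is handed in: the arbor lies in both V-blocks with the collar under the plunger, the head is down on its stop, the needle reads about 5.41 rad (the peak is about 5.45), and the arm is clear; I saw no sign of anything else disturbed, but did not check the rest of the bench at the end.

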